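# Rivet a batch of bag clasps

### The job

Lay every bag clasp in a pocket of the riveting station, rivet up, turn the red clamp handle fully on, and with the mallet knock each rivet down home, never pushing a rivet with the fingers. Then turn the clamp fully off, and only after that put all the clasps flat on the floor of the green tray, rivets up, side by side. In the end the mallet must stand on its head, the head wholly on its round rubber mat. Leave the dye bottle, spool, awl, wax tin and glue jar where they are.

Things in the scene. Friction and masses are not known exactly. Their poses are not given: they have to be found in the camera images.
- station: Riveting station, fixed: dark steel slab 110 (x) by 345 (y) by 20 mm high with three pockets in a row along y. Origin on the table below the middle pocket; z up, x away from the robot. Slab spans x -60..50, y -215..130 mm. At x = -5, y = -170 mm stands a blue clamp housing 62 mm square, top 42 mm above the table, with the red handle on it.
- pocket0 (a point): Floor centre of the left (+y) pocket, at station x 1, y 76, z 20 mm. Walls 8 mm high; 64 mm wide in y, clasps lie with their 56 mm length along y. Far wall: a fence at station x = +27 mm. Near wall: an aluminium jaw, its face at x = -25 mm with the clamp off, sliding to -15 mm as it goes on and pushing the clasps to the fence.
- pocket1 (a point): Floor centre of the middle pocket, at station x 1, y 0, z 20 mm. Walls 8 mm high; 64 mm wide in y, clasps lie with their 56 mm length along y. Far wall: a fence at station x = +27 mm. Near wall: an aluminium jaw, its face at x = -25 mm with the clamp off, sliding to -15 mm as it goes on and pushing the clasps to the fence.
- pocket2 (a point): Floor centre of the right (-y) pocket, at station x 1, y -76, z 20 mm. Walls 8 mm high; 64 mm wide in y, clasps lie with their 56 mm length along y. Far wall: a fence at station x = +27 mm. Near wall: an aluminium jaw, its face at x = -25 mm with the clamp off, sliding to -15 mm as it goes on and pushing the clasps to the fence.
- clamp (a joint): Angle of the clamp handle, rad: 0 is off (bar along the station's x), it turns clockwise seen from above to 1.3 fully on; stops at both ends; friction about 0.12 N m keeps it where it is left. It starts off or within 0.1 of off. It slides the jaw.
- clamp_grip (a point): Grip point on the clamp handle's axis, 62 mm above the table. Red bar 80 mm long, 16 mm wide, 30 mm high (46 to 76 mm above the table), one end white; the point's x axis runs along the bar and turns with it.
- clasp0: Bag clasp: dark wooden block 40 (x) by 56 (y) by 26 mm high, about 120 g, with a brass rivet standing out of the middle of its top. Origin at the centre of its underside, z up to the rivet side. Two or three clasps are present; an absent one reads None. Either way round fits a pocket.
- rivet0: Brass rivet of clasp0, 14 mm in diameter; origin at the centre of its flat top, which stands 37 mm above the clasp's underside when undriven and 27 mm when home (1 mm above the wood).
- drive0 (a joint): How far rivet0 has been driven down into clasp0, m: 0 undriven, 0.010 home (stop). A spring collar resists with 5 N at first and 7 N at the end; it stays where it is driven.
- clasp1: Bag clasp: dark wooden block 40 (x) by 56 (y) by 26 mm high, about 120 g, with a brass rivet standing out of the middle of its top. Origin at the centre of its underside, z up to the rivet side. Two or three clasps are present; an absent one reads None. Either way round fits a pocket.
- rivet1: Brass rivet of clasp1, 14 mm in diameter; origin at the centre of its flat top, which stands 37 mm above the clasp's underside when undriven and 27 mm when home (1 mm above the wood).
- drive1 (a joint): How far rivet1 has been driven down into clasp1, m: 0 undriven, 0.010 home (stop). A spring collar resists with 5 N at first and 7 N at the end; it stays where it is driven.
- clasp2: Bag clasp: dark wooden block 40 (x) by 56 (y) by 26 mm high, about 120 g, with a brass rivet standing out of the middle of its top. Origin at the centre of its underside, z up to the rivet side. Two or three clasps are present; an absent one reads None. Either way round fits a pocket.
- rivet2: Brass rivet of clasp2, 14 mm in diameter; origin at the centre of its flat top, which stands 37 mm above the clasp's underside when undriven and 27 mm when home (1 mm above the wood).
- drive2 (a joint): How far rivet2 has been driven down into clasp2, m: 0 undriven, 0.010 home (stop). A spring collar resists with 5 N at first and 7 N at the end; it stays where it is driven.
- mallet: Mallet, 400 g, standing on its head: white upright cylinder 50 mm in diameter, 60 mm high, both ends striking faces; wooden handle 22 mm wide, 30 mm high, along the mallet's -x (x = -23 to -163 mm), axis 33 mm above the lower face. Origin at the lower face's centre, z up; centre of mass at x = -19 mm. Grip from above across the handle at x about -45 mm; strike with the lower face.
- mat: Round black rubber mat for the mallet, fixed, 140 mm in diameter, 3 mm thick; origin at the centre of its underside on the table.
- tray: Green open tray for finished clasps, fixed, 130 (x) by 240 (y) by 16 mm high outside, walls and floor 5 mm thick; origin at the centre of its underside on the table.
- dye: Amber dye bottle, 44 mm in diameter, 90 mm high; bystander. Origin at the centre of its underside.
- spool: Orange thread spool, 44 mm in diameter, 45 mm high; bystander. Origin at the centre of its underside.
- awl: Awl with a red handle, about 200 mm long, lying beyond the station; bystander.
- wax: Flat aluminium wax tin, 64 mm in diameter, 35 mm high; bystander. Origin at the centre of its underside.
- glue: Glass glue jar with a red cap, 66 mm in diameter, 100 mm high; bystander. Origin at the centre of its underside.
Things that resemble listed ones, but are neither listed nor needed, are in the scene too. Of the things that look like the mallet, take the one that is farthest from the robot's base at the start.

How it is judged (in metres and radians):
On the way, in this order (a step that is already met when the one before it is completed fails the run):
1. every clasp lies seated in the pockets of the station, its rivet still proud (z of clasp0 in the frame of station between 0.015 and 0.0225 m and x of clasp0 in the frame of station between -0.03 and 0.03 m and y of clasp0 in the frame of station between -0.11 and 0.11 m and z of clasp1 in the frame of station between 0.015 and 0.0225 m and x of clasp1 in the frame of station between -0.03 and 0.03 m and y of clasp1 in the frame of station between -0.11 and 0.11 m and z of clasp2 in the frame of station between 0.015 and 0.0225 m and x of clasp2 in the frame of station between -0.03 and 0.03 m and y of clasp2 in the frame of station between -0.11 and 0.11 m and value of joint each of drive0, drive1, drive2 below 0.004 m), for 0.2 s.
2. the clamp is fully on with the clasps seated (z of clasp0 in the frame of station between 0.015 and 0.0225 m and x of clasp0 in the frame of station between -0.03 and 0.03 m and y of clasp0 in the frame of station between -0.11 and 0.11 m and z of clasp1 in the frame of station between 0.015 and 0.0225 m and x of clasp1 in the frame of station between -0.03 and 0.03 m and y of clasp1 in the frame of station between -0.11 and 0.11 m and z of clasp2 in the frame of station between 0.015 and 0.0225 m and x of clasp2 in the frame of station between -0.03 and 0.03 m and y of clasp2 in the frame of station between -0.11 and 0.11 m and value of joint clamp above 1.15 rad), for 0.2 s.
3. every rivet is home, the clamp being on and the clasps seated (all of step 2 and value of joint each of drive0, drive1, drive2 above 0.008 m), for 0.2 s.
4. the clamp is fully off again, no clasp being in the tray yet (value of joint clamp below 0.15 rad and horizontal distance between each of clasp0, clasp1, clasp2 and tray above 0.14 m), for 0.2 s.
At the end, for the whole second after the job is handed in: Every clasp lies flat and at rest on the tray's floor (rivet up, tilt under 0.15 rad) with its rivet driven more than 8 of 10 mm, the clamp reads under 0.15 rad, and the mallet stands at rest on its head, its head's axis within 48 mm of the mat's centre (z of each of clasp0, clasp1, clasp2 in the frame of tray below 0.009 m and angle between each of clasp0, clasp1, clasp2, mallet's own z axis and vertical below 0.15 rad and x of clasp0 in the frame of tray between -0.06 and 0.06 m and y of clasp0 in the frame of tray between -0.115 and 0.115 m and linear speed of each of clasp0, clasp1, clasp2, mallet below 0.02 m/s and x of clasp1 in the frame of tray between -0.06 and 0.06 m and y of clasp1 in the frame of tray between -0.115 and 0.115 m and x of clasp2 in the frame of tray between -0.06 and 0.06 m and y of clasp2 in the frame of tray between -0.115 and 0.115 m and value of joint each of drive0, drive1, drive2 above 0.008 m and value of joint clamp below 0.15 rad and horizontal distance between mallet and mat below 0.048 m and height (world z) of mallet below 0.008 m); the robot touches nothing.
It fails at once if a rivet is pushed with the fingers (contact force between the fingers and rivet0 above 3 N or contact force between the fingers and rivet1 above 3 N or contact force between the fingers and rivet2 above 3 N).
It fails at once if a bystander is disturbed (moved over 30 mm) (distance of any of dye, spool, awl, wax, glue from where it was at the start of the episode above 0.03 m).
Of clasp0, clasp1, clasp2 only 2 to 3 are there at a start; the rules pass over those that are not, and their reading is None.
At some moment in a run one of clasp0, clasp1, clasp2 may be knocked a few centimetres aside while the robot is not near it.
It also fails if it takes over 210 s, if anything falls off the work surface, if the arm or the gripper's body presses on something with over 40 N, if the wrist force passes 120 N, or if a joint passes its speed limit or range.

### The arm

A 7-joint arm with a two-finger parallel gripper is mounted at the origin on the work surface. World frame = base frame: x ahead of the robot, y to its left, z up, the work surface at z = 0. Lengths are in m, angles in degrees, forces in N, time in s.
With the tool pointing down it reaches from about 0.4 to 0.875 m from the base axis. Payload 6.5 kg.
Tool frame: the origin (TCP) lies midway between the tips of the shut fingers; the grasp point (between the pads) lies 19 mm behind it; z points along the fingers, y is the line along which they close (so a half turn about z gives the same grasp; the last joint's range is limited). The gripper opens to 85 mm and grips with 20 to 120 N. Pads are 22 mm wide; open, the fingers measure 114 mm over their backs; the gripper's body (76 mm by 85 mm) begins 54 mm behind the grasp point. The pads swing forward as they close: fully open they stand 13 mm farther back than shut.
Start: joints at [-68.079, 30.733, -0.252, 88.115, 0.149, 61.152, -4.079], TCP at [0.282, 0.586, 0.231] pointing down, gripper open.
Joint ranges: [-154.64, 154.64], [-21.42, 123.67], [-72.66, 72.17], [13.99, 137.28], [-74.86, 254.86], [10.95, 109.41], [-158.01, 158.01]. Speed limits (degrees/s): [136.94, 136.94, 180, 180, 180, 180, 180].

### API

Orientations are given as a 3x3 rotation matrix whose columns are the frame's x, y, z axes.
In Python, from plant import ctrl, ik, observe, vision, finder gives the robot as it stands. Calls block until the motion is done:
- ctrl.movep(position, orientation): joint-space move of the TCP to a pose.
- ctrl.servo_line(position, orientation=None, feed=0.15, stop_force=None): straight line of the TCP; orientation=None keeps the orientation; feed is the mean speed in m/s. With stop_force (N) it stops when the force on the tool has changed by that much, and returns True; else False.
- ctrl.move_joints(angles): joint-space move.
- ctrl.command_gripper(opening, strength=None): finger opening in m; strength is the grip in N (None keeps the last); returns when the fingers have stopped.
- ctrl.sleep(seconds).
- ik(position, orientation): joint angles nearest the present ones, or None.
- observe(): the state.
- vision.read_camera(name): name is "side" or "top"; returns a dict with "color" (420x560x3 uint8, red, green, blue), "camera_matrix" (3x3 intrinsics, pixels), "dist" ([k1, k2, p1, p2, k3] as OpenCV has them; the pictures are not rectified), "view" (4x4, takes a point from world to camera coordinates). Camera axes: x right, y up, looking along -z (the intrinsics and any distortion apply to the point x, -y, -z); pixel columns grow to the right and rows downward; lengths in m; the calibration is good to about 2 mm. A picture is of the moment at which its call begins. There is no depth.
A pose or a line that the arm cannot do raises ctrl.MotionError and nothing moves.
- ctrl.close_job(): hands the job in; it is judged then, once.
Trained networks look in a picture, given as the dict that the camera call returned (one of the last four; its "shot" number tells which), for a name from the list of things; names that differ only in an ending like _2 or _b are one class to them, and where a whole thing is asked for, a point or a joint stands for the part that bears it (a point fixed in the world has none). Each returns a list of dicts, best first, with "score" (0 to 1); they miss things now and then, are a little off and sometimes report something else, mostly with a low value. They report only what shows in the picture. A call takes as long as a camera call. They do not tell look-alikes from the thing itself.
- finder.recognise(picture, thing): "uv" ([column, row] in pixels, amid what is visible of it).
- finder.outline_of(picture, thing): "pixels" (420x560 bool, what is visible of it) and "uv" ([column, row] in pixels, amid what is visible of it).
- finder.mark_of(picture, thing): "uv" ([column, row] in pixels: a listed point, or the origin of a listed thing).
The state is a dict: "t": time; "joint_pos": joint angles; "qd": joint speeds; "joint_efforts": joint torques, N m; "eef_pos": TCP position; "tcp_rot": TCP orientation; "contact_force": force on the tool from outside, world axes, zero at the start; "torque": the same for the moment, N m; "grip_width": finger opening in m; "finger_force": force on a finger pad.
Only numpy, scipy, OpenCV 4.12 (cv2) and the standard library are available. Lean on these libraries where they do the work, as an engineer would, in place of code of your own. Each camera call takes 0.05 s, during which the arm holds its last target. There are 200 camera calls.

## Working session

There is one attempt and no reset: what is moved stays moved. The work goes in short steps, each a Python script; the robot and the scene stay as the last script left them, time stands still between calls to the robot, and variables do not carry over. Pictures are saved under pics/ and viewed, at most 14 in all, crops included, and the job is handed in when it is done.

```bash
ls; mkdir -p pics
cat > h.py <<'E'
import numpy as np, cv2
from plant import ctrl, ik, observe, vision, finder
def ray(p,uv):
    K=np.array(p["camera_matrix"]);d=np.array(p["dist"],float)
    n=cv2.undistortPoints(np.array([[uv]],float),K,d)[0,0]
    V=np.array(p["view"]);R=V[:3,:3]
    return -R.T@V[:3,3], R.T@np.array([n[0],-n[1],-1.])
def onz(p,uv,z):
    o,r=ray(p,uv);return o+r*(z-o[2])/r[2]
def proj(p,X):
    V=np.array(p["view"]);c=V[:3,:3]@np.array(X,float)+V[:3,3]
    q=np.array([[c[0],-c[1],-c[2]]])
    return cv2.projectPoints(q,np.zeros(3),np.zeros(3),np.array(p["camera_matrix"]),np.array(p["dist"],float))[0][0,0]
def tri(a,ua,b,ub):
    o1,r1=ray(a,ua);o2,r2=ray(b,ub)
    t=np.linalg.lstsq(np.stack([r1,-r2],1),o2-o1,rcond=None)[0]
    return (o1+r1*t[0]+o2+r2*t[1])/2, np.linalg.norm(o1+r1*t[0]-o2-r2*t[1])
def save(p,n,crop=None,s=1):
    im=p["color"][:,:,::-1]
    if crop: im=im[crop[1]:crop[3],crop[0]:crop[2]]
    cv2.imwrite(f"pics/{n}.png",cv2.resize(im,None,fx=s,fy=s,interpolation=cv2.INTER_CUBIC))
def down(a):  # tool down, closing (y) axis at world angle a (deg)
    a=np.radians(a);y=np.array([np.cos(a),np.sin(a),0]);z=np.array([0,0,-1.])
    return np.stack([np.cross(y,z),y,z],1)
E
python3 - <<'E'
from h import *
t=vision.read_camera("top");s=vision.read_camera("side")
save(t,"top0",s=1.4);save(s,"side0",s=1.4)
for n in ["station","pocket0","pocket1","pocket2","clamp_grip","clasp0","rivet0","mallet","mat","tray","dye","spool","awl","wax","glue"]:
    for nm,p in (("top",t),("side",s)):
        print(n,nm,[(np.round(m["uv"]).astype(int).tolist(),round(m["score"],2),np.round(onz(p,m["uv"],{"clamp_grip":.062,"rivet0":.037}.get(n,.02 if "pock" in n else 0))[:2],3).tolist()) for m in finder.mark_of(p,n)[:5]])
print(observe()["t"],observe()["tcp_rot"])
E
```

```text
pics
station top [([268, 176], 0.97, [0.633, 0.023])]
station side [([302, 230], 0.57, [0.633, 0.004])]
pocket0 top [([240, 179], 0.88, [0.621, 0.099]), ([269, 177], 0.66, [0.627, 0.018]), ([296, 169], 0.66, [0.65, -0.055])]
pocket0 side [([313, 231], 0.87, [0.629, -0.048]), ([277, 215], 0.83, [0.619, 0.108]), ([294, 222], 0.69, [0.626, 0.031]), ([348, 299], 0.63, [0.44, -0.344])]
pocket1 top [([240, 179], 0.88, [0.621, 0.099]), ([269, 177], 0.66, [0.627, 0.018]), ([296, 169], 0.66, [0.65, -0.055])]
pocket1 side [([313, 231], 0.87, [0.629, -0.048]), ([277, 215], 0.83, [0.619, 0.108]), ([294, 222], 0.69, [0.626, 0.031]), ([348, 299], 0.63, [0.44, -0.344])]
pocket2 top [([240, 179], 0.88, [0.621, 0.099]), ([269, 177], 0.66, [0.627, 0.018]), ([296, 169], 0.66, [0.65, -0.055])]
pocket2 side [([313, 231], 0.87, [0.629, -0.048]), ([277, 215], 0.83, [0.619, 0.108]), ([294, 222], 0.69, [0.626, 0.031]), ([348, 299], 0.63, [0.44, -0.344])]
clamp_grip top []
clamp_grip side [([336, 225], 0.71, [0.654, -0.123])]
clasp0 top [([317, 245], 0.71, [0.443, -0.116]), ([213, 234], 0.52, [0.47, 0.172])]

[... 637 characters left out ...]
0.323])]
dye top [([406, 184], 0.53, [0.615, -0.366])]
dye side [([387, 278], 0.73, [0.61, -0.353])]
spool top [([176, 164], 0.56, [0.667, 0.28])]
spool side [([256, 197], 0.66, [0.682, 0.278])]
awl top [([326, 122], 0.56, [0.791, -0.143])]
awl side [([216, 201], 0.6, [0.561, 0.362]), ([368, 229], 0.46, [0.789, -0.151])]
wax top [([210, 136], 0.59, [0.748, 0.188])]
wax side [([287, 199], 0.82, [0.748, 0.184])]
glue top [([381, 149], 0.9, [0.716, -0.298]), ([295, 172], 0.18, [0.647, -0.054])]
glue side [([394, 253], 0.8, [0.73, -0.295])]
1.6 [[-9.00983619e-01  4.33853107e-01 -3.69499498e-07]
 [ 4.33853107e-01  9.00983618e-01 -4.38971488e-05]
 [-1.87120014e-05 -3.97109205e-05 -9.99999999e-01]]
```

View pics/top0.png

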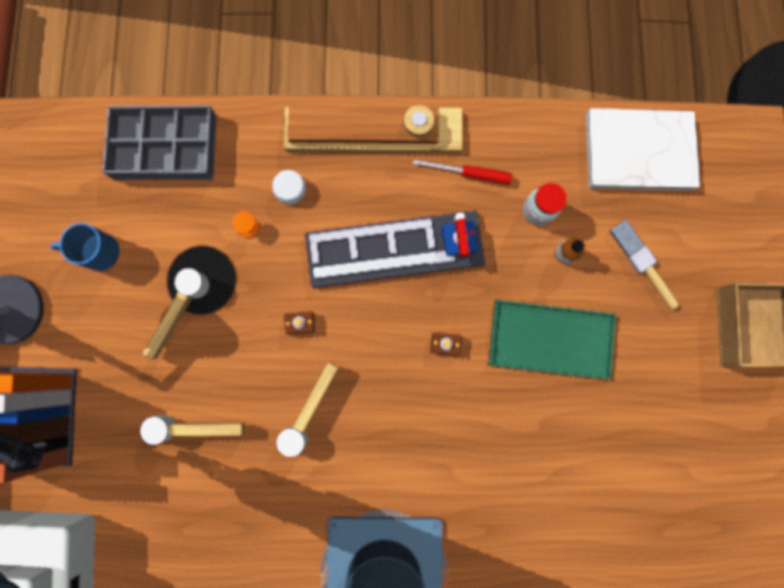

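View pics/side0.png

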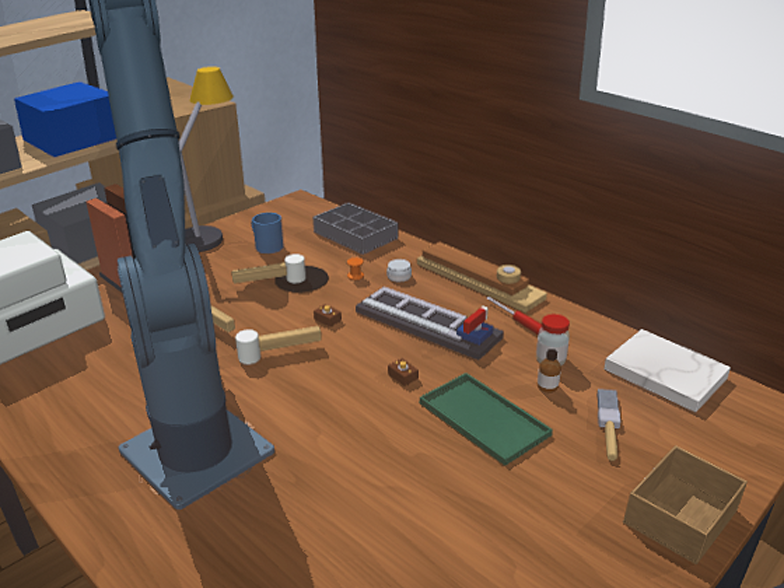

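The top view shows two clasps at scaled pixels (300,322) and (447,343), and the station at (395,250) with its clamp off. The tray is at (553,340). The mallet on the mat at (188,283) is the farthest of three. Next I fit models to the outlines in both cameras.

```bash
cat > fit.py <<'E'
from h import *
from scipy.optimize import minimize
def box(x0,x1,y0,y1,z0,z1): return np.array([[x,y,z] for x in(x0,x1) for y in(y0,y1) for z in(z0,z1)],float)
def cyl(r,z0,z1,x=0,y=0): 
    a=np.linspace(0,2*np.pi,24,endpoint=False)
    return np.array([[x+r*np.cos(t),y+r*np.sin(t),z] for t in a for z in(z0,z1)])
M={"station":[box(-.06,.05,-.215,.13,0,.02),box(-.036,.026,-.201,-.139,0,.042)],
 "clasp0":[box(-.02,.02,-.028,.028,0,.026),cyl(.007,.026,.037)],
 "mallet":[cyl(.025,0,.06),box(-.163,-.02,-.011,.011,.018,.048)],
 "tray":[box(-.065,.065,-.12,.12,0,.016)],
 "mat":[cyl(.07,0,.003)]}
S=4
def render(p,parts,x,z):
    c,s=np.cos(x[2]),np.sin(x[2]);R=np.array([[c,-s,0],[s,c,0],[0,0,1]])
    m=np.zeros((420*S,560*S),np.uint8)
    V=np.array(p["view"])
    for q in parts:
        w=q@R.T+[x[0],x[1],z];cc=w@V[:3,:3].T+V[:3,3];cc=cc*[1,-1,-1]
        uv=cv2.projectPoints(cc,np.zeros(3),np.zeros(3),np.array(p["camera_matrix"]),np.array(p["dist"],float))[0][:,0]
        h=cv2.convexHull(((uv+.5)*S).astype(np.float32))
        cv2.fillConvexPoly(m,np.round(h*16).astype(np.int32),1,shift=4)
    return m
def fit(name,obs,x0,z=0,yaws=None):
    """obs: list of (pic,mask)"""
    parts=M[name];O=[(p,cv2.resize(m.astype(np.uint8),None,fx=S,fy=S,interpolation=cv2.INTER_NEAREST)) for p,m in obs]
    def cost(x):
        return sum(1-(a:=(r:=render(p,parts,x,z))&m).sum()/max((r|m).sum(),1) for p,m in O)/len(O)
    best=None
    for y in (yaws if yaws is not None else [x0[2]]):
        q=np.array([x0[0],x0[1],y])
        r=minimize(cost,q,method="Nelder-Mead",options=dict(initial_simplex=q+np.array([[0,0,0],[.012,0,0],[0,.012,0],[0,0,.25]]),maxiter=120,xatol=2e-4,fatol=1e-4))
        if best is None or r.fun<best.fun: best=r
    return best.x,best.fun
def masks(p,name,near,z=0,tol=.05):
    c=[]
    for o in finder.outline_of(p,name):
        d=np.linalg.norm(onz(p,o["uv"],z)[:2]-near)
        if d<tol: c.append((d,o["pixels"]))
    return min(c,key=lambda t:t[0])[1] if c else None
def locate(name,near,z=0,yaws=None,tol=.05,cams=("top","side"),pics=None):
    res={};obs=[]
    for n in cams:
        p=(pics or {}).get(n) or vision.read_camera(n)
        m=masks(p,name,np.array(near[:2]),z+.01,tol)
        if m is not None: obs.append((p,m));res[n]=fit(name,[(p,m)],near,z,yaws)
    if obs: res["both"]=fit(name,obs,near,z,yaws) if len(obs)>1 else list(res.values())[0]
    return res
E
python3 - <<'E'
from fit import *
pics={n:vision.read_camera(n) for n in("top","side")}
Y=np.radians([-60,-20,20,60])
for lab,name,near,y,tol in [("station","station",(.63,.02,.15),None,.09),("A","clasp0",(.472,.169,0),Y,.04),("B","clasp0",(.447,-.117,0),Y,.04),
  ("mallet","mallet",(.55,.40,1.),np.radians([30,60,-20]),.09),("tray","tray",(.455,-.326,-.1),None,.05),("mat","mat",(.567,.368,0),None,.05)]:
    for k,(x,f) in locate(name,near,0,y,tol,pics=pics).items(): print(lab,k,np.round(x,4),round(f,3))
p=pics["top"]
for m in finder.outline_of(p,"clamp_grip")[:2]+finder.outline_of(pics["side"],"clamp_grip")[:2]: print(m["uv"],m["score"],m["pixels"].sum())
E
```

```text
station top [0.6286 0.028  0.1395] 0.056
station side [0.6286 0.0325 0.1716] 0.078
station both [0.6286 0.0291 0.1503] 0.076
A top [0.4814 0.1697 0.0828] 0.067
A side [ 0.4802  0.1703 -3.1151] 0.062
A both [0.4812 0.17   0.0999] 0.069
B top [ 0.4431 -0.1155 -0.0889] 0.084
B side [ 0.4466 -0.1099 -0.1685] 0.066
B both [ 0.4436 -0.1148 -0.0829] 0.119
tray top [ 0.453  -0.3263 -0.1031] 0.037
tray side [ 0.4538 -0.3217 -0.1426] 0.051
tray both [ 0.4536 -0.325  -0.1124] 0.051
mat top [0.565  0.3686 0.0631] 0.261
mat side [0.5665 0.3721 0.2029] 0.345
mat both [0.565  0.3691 0.1208] 0.308
[330.4, 166.5] 0.79 239
[337.2, 227.0] 0.62 182
[286.3, 193.1] 0.58 205
```

Run:
```python
from fit import *
pics={n:vision.read_camera(n) for n in("top","side")}
for n,p in pics.items():
    for o in finder.outline_of(p,"mallet")[:5]: print(n,o["uv"],round(o["score"],2),o["pixels"].sum(),onz(p,o["uv"],.03)[:2])
p=pics["top"]
im=p["color"]
# pocket fit from marks with two cams using rigid fit
def ov(n,crop,s,items):
    p=pics[n];im=cv2.resize(p["color"][:,:,::-1],None,fx=S,fy=S,interpolation=cv2.INTER_CUBIC)
    for parts,x,z,col in items:
        for q in parts:
            m=render(p,[q],x,z);c,_=cv2.findContours(m,cv2.RETR_EXTERNAL,cv2.CHAIN_APPROX_NONE);cv2.drawContours(im,c,-1,col,1)
    return im[crop[1]*S:crop[3]*S,crop[0]*S:crop[2]*S]
pk=[box(-.025,.027,y-.032,y+.032,.0279,.028) for y in(.076,0,-.076)]
hd=[box(-.045,.035,-.178,-.162,.046,.076)]
X=(.6286,.028,.1395)
it=[(M["station"],X,0,(0,255,255)),(pk,X,0,(0,255,0)),(hd,X,0,(255,255,0))]
a=ov("top",(210,140,360,215),S,it);b=ov("side",(245,195,395,270),S,it)
cv2.imwrite("pics/ov1.png",np.vstack([a,b]))
```

```text
top [126.3, 217.0] 0.84 910 [0.51227284 0.40559028]
top [216.0, 299.8] 0.77 818 [0.29413291 0.15612075]
top [343.8, 124.8] 0.62 364 [ 0.77499978 -0.18738937]
top [128.0, 308.6] 0.56 867 [0.26715561 0.39114425]
side [158.8, 227.2] 0.72 189 [0.28557213 0.31703432]
side [197.9, 192.0] 0.68 640 [0.5239724  0.41547421]
side [189.1, 242.3] 0.58 863 [0.30106608 0.1737354 ]
```

View pics/ov1.png

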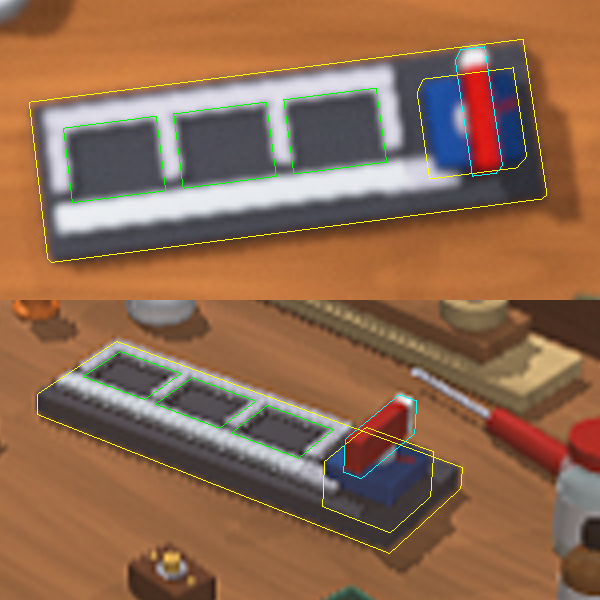

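The station model overlay fits well in both cameras, and the side camera sits about 4 mm off in y from the top one. I'll use the top camera's frame throughout. Pick and place clasp A first.

```bash
cat >> fit.py <<'E'
ST=(.6286,.028,.1395);TR=(.453,-.3263,-.1031);MAT=(.565,.3686)
def S2W(f,x,y):
    c,s=np.cos(f[2]),np.sin(f[2]);return np.array([f[0]+c*x-s*y,f[1]+s*x+c*y])
def clasp(near,z=0,tol=.06,yaw0=0):
    p=vision.read_camera("top");m=masks(p,"clasp0",np.array(near),z+.02,tol)
    if m is None: return None
    x,f=fit("clasp0",[(p,m)],(near[0],near[1],yaw0),z,yaw0+np.radians([-60,-20,20,60]))
    x[2]=(x[2]+np.pi/2)%np.pi-np.pi/2
    return x,f
def pick_a(deg,xy,z):
    """tool-down rotation for closing angle deg (mod 180), joint 7 nearest middle"""
    best=None
    for a in (deg,deg+180):
        q=ik([xy[0],xy[1],z],down(a))
        if q is not None and (best is None or abs(q[6])<abs(best[0])): best=(q[6],a)
    return down(best[1]),best
def go(xy,z,R): ctrl.movep([xy[0],xy[1],z],R)
def line(xy,z,R=None,feed=.12,sf=None): return ctrl.servo_line([xy[0],xy[1],z],R,feed=feed,stop_force=sf)
def xfer(src,yaw,zb0,dst,dyaw,zb1,h=.008):
    R,b=pick_a(np.degrees(yaw),src,zb0+h);print("pick",b)
    ctrl.command_gripper(.068,40)
    go(src,.17,R);hit=line(src,zb0+h,sf=12);print("hit",hit,observe()["eef_pos"][2])
    z0=observe()["eef_pos"][2]
    ctrl.command_gripper(.03,40);o=observe();print("width",o["grip_width"],o["finger_force"])
    line(src,.17)
    R,b=pick_a(np.degrees(dyaw),dst,.17);print("place",b)
    go(dst,.17,R);line(dst,zb1+.03+h);hit=line(dst,zb1+z0-zb0-.001,feed=.04,sf=6);o=observe();print("hit",hit,o["eef_pos"],o["contact_force"])
    ctrl.command_gripper(.058);line(dst,.17)
E
python3 - <<'E'
from fit import *
r=clasp((.4814,.1697));print(r)
p=vision.read_camera("top");m=masks(p,"mallet",np.array([.515,.408]),.03,.05)
print("mallet",fit("mallet",[(p,m)],(.565,.385,-.5),.003,np.radians([-10,-30,-50])))
x=r[0]
xfer(x[:2],x[2],0,S2W(ST,.001,.076),ST[2],.02)
t=vision.read_camera("top");s=vision.read_camera("side")
im=lambda p,c:cv2.resize(p["color"][c[1]:c[3],c[0]:c[2],::-1],None,fx=4,fy=4,interpolation=cv2.INTER_CUBIC)
cv2.imwrite("pics/p1.png",np.vstack([im(t,(200,140,350,215)),im(s,(245,195,395,270))]))
print(observe()["t"])
E
```

```text
(array([0.48240465, 0.16961007, 0.07410159]), np.float64(0.06344410876132933))
mallet (array([ 0.55176587,  0.37805607, -0.48879078]), np.float64(0.09852367008296725))
pick (np.float64(-3.9445319201687656), np.float64(4.245708576763685))
hit False 0.008608408253075538
width 0.038683506862141635 40.58959186077118
place (np.float64(5.729997043207367), np.float64(7.992761242074985))
hit True [0.61839895 0.10336038 0.02862939] [-0.54016091  0.77681788  5.15807931]
12.3833
```

View pics/p1.png

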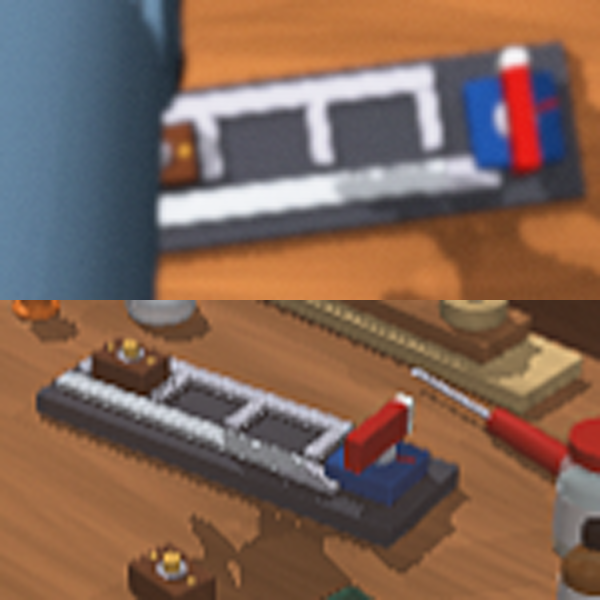

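Clasp A is seated in pocket0: contact came exactly at floor height. Clasp B goes to pocket1.

Run:
```python
from fit import *
r=clasp((.4431,-.1155));print(r)
x=r[0]
xfer(x[:2],x[2],0,S2W(ST,.001,.0),ST[2],.02)
g=S2W(ST,-.005,-.17);go((.45,-.2),.25,down(8))
t=vision.read_camera("top");s=vision.read_camera("side")
im=lambda p,c:cv2.resize(p["color"][c[1]:c[3],c[0]:c[2],::-1],None,fx=4,fy=4,interpolation=cv2.INTER_CUBIC)
cv2.imwrite("pics/p2.png",np.vstack([im(t,(210,140,360,215)),im(s,(245,195,395,270))]))
print(observe()["t"])
for y in(.076,0):
    c=clasp(S2W(ST,.001,y),.02,.03,.14);print(c)
```

```text
(array([ 0.44223127, -0.11823766, -0.10889416]), np.float64(0.08977685521536072))
pick (np.float64(24.752114825151274), np.float64(-6.239175875269044))
hit False 0.008481424667648469
width 0.03908940609917313 40.37882745265961
place (np.float64(13.457862202763199), np.float64(7.992761242074985))
hit True [0.62897066 0.0281553  0.02864366] [-1.20651514  0.16003205  5.9439372 ]
22.8417
(array([0.62045878, 0.10285677, 0.16077894]), np.float64(0.059996501661710666))
(array([0.6289816 , 0.03081831, 0.13464661]), np.float64(0.05637513171759745))
```

View pics/p2.png

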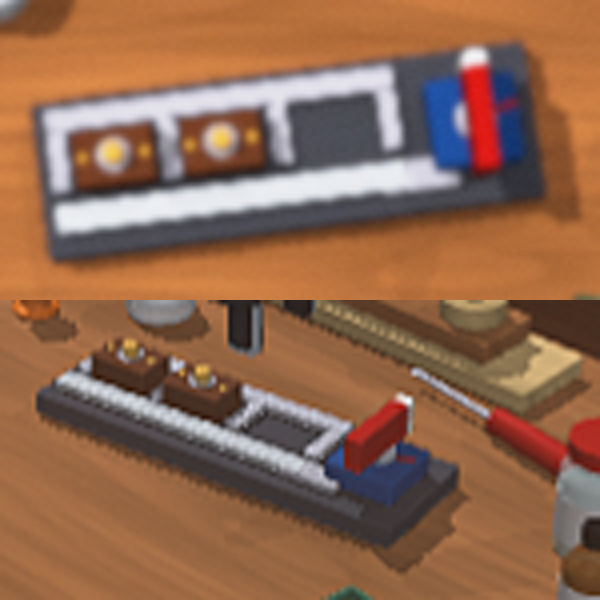

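```bash
cat >> fit.py <<'E'
def turn(a0,a1,z=.052,ops=(.042,.01)):
    """turn the clamp handle: bar angle (station) a0 -> a1 (rad, clockwise positive)"""
    g=S2W(ST,-.005,-.17);d=lambda a:90+np.degrees(ST[2]-a)
    best=None
    for o in (0,180,-180):
        qs=[ik([g[0],g[1],z],down(d(a)+o)) for a in (a0,a1)]
        if any(q is None for q in qs): continue
        v=max(abs(q[6]) for q in qs)
        if best is None or v<best[0]: best=(v,o,[q[6] for q in qs])
    print(best);o=best[1]
    ctrl.command_gripper(ops[0],60)
    go(g,.16,down(d(a0)+o));print("hit",line(g,z,sf=10))
    ctrl.command_gripper(ops[1],60);print("w",observe()["grip_width"])
    n=5
    for a in np.linspace(a0,a1,n+1)[1:]:
        ctrl.servo_line([g[0],g[1],z],down(d(a)+o),feed=.03)
    q=observe();print("torque",q["torque"],q["contact_force"])
    ctrl.command_gripper(ops[0]);line(g,.16)
E
python3 - <<'E'
from fit import *
t0=observe()["t"]
turn(0.01,1.31);print(observe()["t"]-t0)
go((.45,-.2),.25,down(8))
t=vision.read_camera("top");s=vision.read_camera("side")
im=lambda p,c:cv2.resize(p["color"][c[1]:c[3],c[0]:c[2],::-1],None,fx=4,fy=4,interpolation=cv2.INTER_CUBIC)
cv2.imwrite("pics/p3.png",np.vstack([im(t,(210,140,360,215)),im(s,(245,195,395,270))]))
for y in(.076,0):
    c=clasp(S2W(ST,.005,y),.02,.03,.14);print(c)
p=t;m=masks(p,"mallet",np.array([.515,.408]),.03,.05)
print("mallet",fit("mallet",[(p,m)],(.565,.385,-.5),.003,np.radians([-10,-30,-50])))
E
```

```text
(np.float64(109.47313042842026), 180, [np.float64(-45.10280787423924), np.float64(-109.47313042842026)])
hit False
w 0.01475953184376749
torque [-0.33400033  0.68090418  0.58063176] [-3.64946431 -2.16356047  6.840882  ]
6.5
(array([0.62327587, 0.103632  , 0.15879602]), np.float64(0.08146315603463505))
(array([0.63422678, 0.02996741, 0.13599289]), np.float64(0.24810947065178246))
mallet (array([ 0.55390176,  0.37838398, -0.49721391]), np.float64(0.144087079515405))
```

View pics/p3.png

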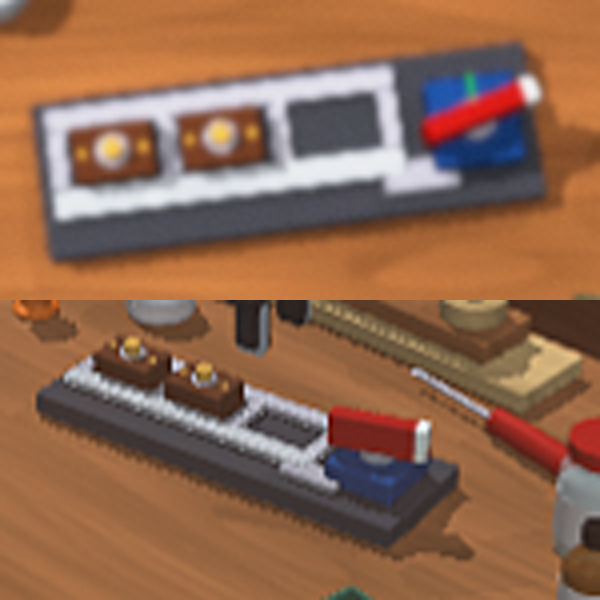

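Clamp is fully on (~1.3 rad) and the clasps are still seated. Now I fetch the mallet and strike.

```bash
cat >> fit.py <<'E'
def mtcp(head,yaw): return np.array(head[:2])-.045*np.array([np.cos(yaw),np.sin(yaw)])
def mrot(yaw,o): return down(np.degrees(yaw)+90+o)
E
python3 - <<'E'
from fit import *
h=.020;mx=(.552,.378);my=-.49
o=None
for c in(180,-0):
    q=[ik([*mtcp(a,b),.1],mrot(b,c)) for a,b in((mx,my),(S2W(ST,.006,0),ST[2]))]
    if all(v is not None for v in q):
        v=max(abs(k[6]) for k in q);print(c,[k[6] for k in q])
        if o is None or v<o[0]: o=(v,c)
o=o[1];open("o.txt","w").write(str(o))
P=mtcp(mx,my)
ctrl.command_gripper(.05,110)
go((.5,.2),.25,mrot(my,o));go(P,.2,mrot(my,o));print("hit",line(P,.003+h,sf=12),observe()["eef_pos"])
ctrl.command_gripper(.015,110);print(observe()["grip_width"],observe()["finger_force"])
line(P,.2)
Q=mtcp(S2W(ST,.006,.0755),ST[2])
go(Q,.2,mrot(ST[2],o));line(Q,.15)
t=vision.read_camera("top");s=vision.read_camera("side")
im=lambda p,c:cv2.resize(p["color"][c[1]:c[3],c[0]:c[2],::-1],None,fx=4,fy=4,interpolation=cv2.INTER_CUBIC)
cv2.imwrite("pics/p4.png",np.vstack([im(t,(180,120,330,195)),im(s,(200,150,350,225))]))
print(observe()["t"],observe()["contact_force"],observe()["torque"])
E
```

```text
180 [np.float64(-134.17807360262532), np.float64(-61.436125347220255)]
0 [np.float64(29.397078951612357), np.float64(95.2622989284554)]
hit False [0.51283667 0.39957042 0.02380408]
0.02022815159570492 107.41275072097778
40.1667 [-0.31016064 -0.18512604 -3.73375585] [-0.07370504  0.09500995  0.03358728]
```

View pics/p4.png

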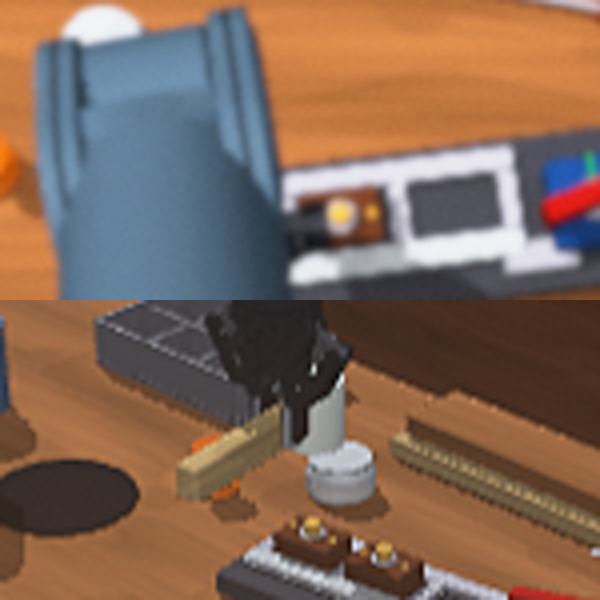

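The mallet is held level above pocket0. Strike both rivets.

Run:
```python
from fit import *
o=float(open("o.txt").read());R=mrot(ST[2],o);h=.0205
for y in(.0755,.0005):
    Q=mtcp(S2W(ST,.006,y),ST[2])
    ctrl.servo_line([*Q,.15],R)
    c=line(Q,.060+h,feed=.1,sf=25);z1=observe()["eef_pos"][2]
    hit=line(Q,.040+h,feed=.03,sf=25);q=observe();print(c,z1,hit,q["eef_pos"][2]-h,q["contact_force"],q["torque"])
    ctrl.sleep(.2);line(Q,.15)
go((.5,.25),.22,R)
s=vision.read_camera("side");t=vision.read_camera("top")
im=lambda p,c:cv2.resize(p["color"][c[1]:c[3],c[0]:c[2],::-1],None,fx=4,fy=4,interpolation=cv2.INTER_CUBIC)
cv2.imwrite("pics/p5.png",np.vstack([im(t,(200,130,350,205)),im(s,(245,195,395,270))]))
print(observe()["t"])
```

```text
False 0.08098624071111273 True 0.04617536789156053 [-0.00410962 -0.31994607  2.71756147] [ 0.00180758 -0.31461856 -0.02441192]
False 0.08102046912916734 True 0.04598174179674973 [-3.41500859 -0.03727892 10.43109584] [0.10869274 0.36351338 0.00374665]
47.0083
```

View pics/p5.png

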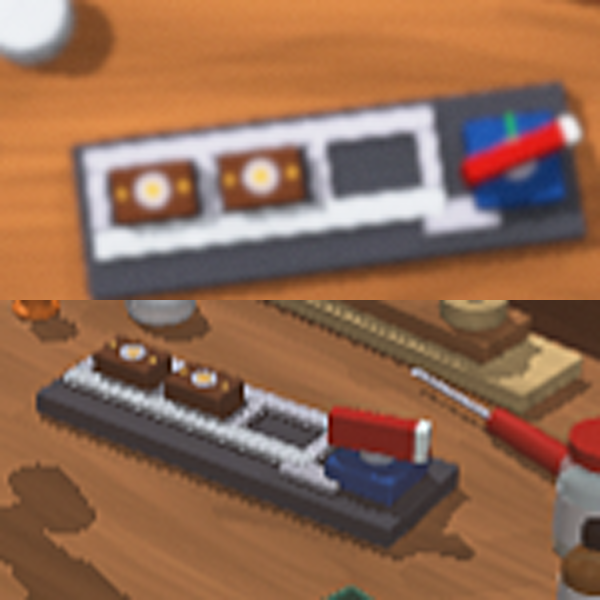

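Both rivets are flush: the mallet face stopped at about 46 mm, which is home height. Mallet goes back to the mat, then clamp off.

Run:
```python
from fit import *
o=float(open("o.txt").read());my=-.49;R=mrot(my,o);P=mtcp(MAT,my)
go(P,.2,R);line(P,.045);hit=line(P,.021,feed=.03,sf=6);print(hit,observe()["eef_pos"])
ctrl.command_gripper(.05);line(P,.2);go((.5,.2),.25,R)
turn(1.30,-0.01)
go((.45,-.2),.25,down(8))
t=vision.read_camera("top");s=vision.read_camera("side")
im=lambda p,c:cv2.resize(p["color"][c[1]:c[3],c[0]:c[2],::-1],None,fx=3,fy=3,interpolation=cv2.INTER_CUBIC)
cv2.imwrite("pics/p6.png",np.vstack([im(t,(90,130,350,230)),im(s,(145,160,405,260))]))
print(observe()["t"])
m=masks(t,"mallet",np.array([.52,.40]),.03,.06)
if m is not None: print("mallet",fit("mallet",[(t,m)],(.565,.37,-.5),.003,np.radians([-10,-30,-50])))
for y in(.076,0): print(clasp(S2W(ST,.005,y),.02,.03,.14))
```

```text
True [0.52486656 0.38958877 0.02318534]
(np.float64(103.5112407759831), 180, [np.float64(-103.5112407759831), np.float64(-42.454296683322944)])
hit False
w 0.015093151047576633
torque [ 0.33913941  0.94765296 -0.21381924] [-3.97033206  2.02282995  9.54582356]
61.4583
mallet (array([ 0.56632163,  0.36828071, -0.48580584]), np.float64(0.0966246290801187))
(array([0.62293295, 0.10364252, 0.15042794]), np.float64(0.07479273240430406))
(array([0.63291778, 0.03130398, 0.13543803]), np.float64(0.0764422218253259))
```

View pics/p6.png

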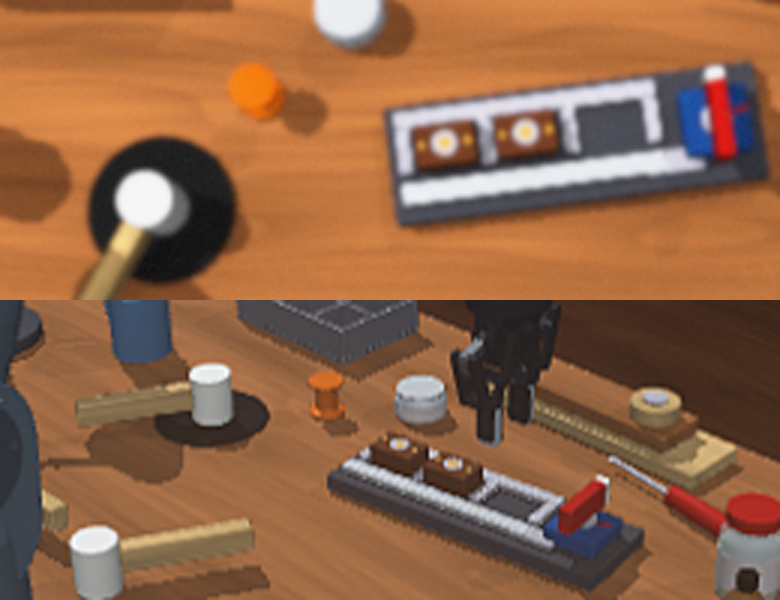

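The clamp is off and the mallet stands at the mat's centre. Now the clasps go into the tray.

Run:
```python
from fit import *
for y,ty in((0,-.05),(.076,.04)):
    c=clasp(S2W(ST,.006,y),.02,.035,.14);print(c)
    xfer(c[0][:2],ST[2] if abs(c[0][2]-ST[2])<.06 else c[0][2],.02,S2W(TR,0,ty),TR[2],.005)
    go((.42,0),.28,down(8))
t=vision.read_camera("top");s=vision.read_camera("side")
im=lambda p,c:cv2.resize(p["color"][c[1]:c[3],c[0]:c[2],::-1],None,fx=3,fy=3,interpolation=cv2.INTER_CUBIC)
cv2.imwrite("pics/p7.png",np.vstack([im(t,(210,150,470,280))[:300],im(s,(245,220,505,320))]))
print(observe()["t"])
```

```text
(array([0.63325735, 0.03182187, 0.10847083]), np.float64(0.07837791787357296))
pick (np.float64(20.171622561495564), np.float64(7.992761242074985))
hit False 0.02885781248153779
width 0.03839485013902629 42.06301152706146
place (np.float64(47.97643829731288), np.float64(-5.907194867798787))
hit True [ 0.44742606 -0.37564549  0.01373577] [0.33316443 0.62116708 5.54968412]
(array([0.62241497, 0.10391213, 0.17385288]), np.float64(0.07451923076923073))
pick (np.float64(19.50060866625699), np.float64(7.992761242074985))
hit False 0.02884270506420781
width 0.039031420510387514 42.00991451740265
place (np.float64(43.35360244560869), np.float64(-5.907194867798787))
hit True [ 0.45667684 -0.28619883  0.01368221] [-0.43994382  0.62146283  7.36545795]
84.1
```

View pics/p7.png

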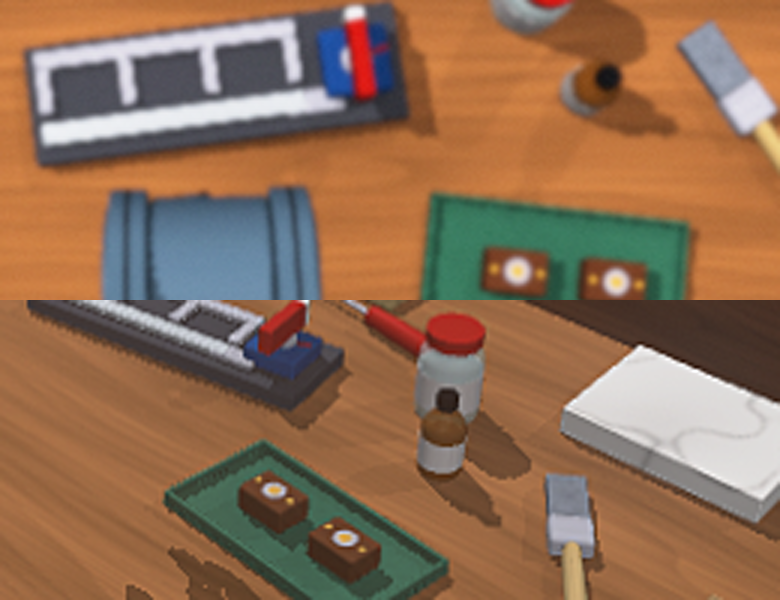

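Both clasps lie flat in the tray with rivets up, the clamp is off, and the mallet was placed on the mat earlier. Hand in.

```bash
python3 -c "
from h import *
print(ctrl.close_job())"
```

```text
the job is handed in; nothing more can be done
None
```

The job is handed in, with no verdict returned: both clasps present are riveted and lie flat in the tray, the clamp is off, and the mallet stands on its mat.

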